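Find the socket for the rotor nut

ROBOT

A 6-joint arm with a two-finger parallel gripper is mounted at the origin on the work surface. World frame = base frame: x ahead of the robot, y to its left, z up, the work surface at z = 0. Lengths are in mm, angles in rad, forces in N, time in s.
With the tool pointing down it reaches from about 350 to 975 mm from the base axis. Payload 7.1 kg.
Tool frame: the origin (TCP) lies at the centre of the arm's flange, where the gripper is bolted on; the fingertips stand 182 mm ahead of it and the grasp point (between the pads) lies 163 mm ahead of it; z points along the fingers, y is the line along which they close (so a half turn about z gives the same grasp; the last joint's range is limited). The gripper opens to 88 mm and grips with 3 to 60 N. Pads are 20 mm wide; open, the fingers measure 115 mm over their backs; the gripper's body (75 mm by 178 mm) begins 61 mm behind the grasp point.
Start: joints at [1.202, 0.423, 1.63, -0, 1.089, -0.019], TCP at [214.162, 587.147, 404.675] pointing down, gripper open.
Joint ranges: [-3, 3], [-0.9, 2.11], [0.09, 2.58], [-1.31, 4.45], [0.11, 2.69], [-2.54, 2.54]. Speed limits (rad/s): [2.39, 2.39, 3.01, 3.14, 3.14, 3.14].

INTERFACE

Orientations are given as a rotation vector (axis times angle).
In Python, from workcell import readout, get_image, ctrl gives the robot as it stands.
- The arm moves only by the tool step_arm, never from a script. Its argument "targets" is a list that holds one entry, the list of rows, each a list of 7 numbers: the shift along the world's x, y, z as a fraction of full scale, then the turn, a rotation vector about the world's x, y, z as a fraction of full scale, then the opening, from 0 (shut) to 1 (fully open). In form: [[[dx, dy, dz, wx, wy, wz, claw], ...]]. A call has exactly 5 rows; each row shifts and turns the commanded pose from where the row before left it; what a row does not reach is not made up. Full scale, the value 1, is 0.05 m for a shift and 4 degrees for a turn. A row lasts 1/8 s, in which the tool goes at most 62.5 mm and 10.7 degrees, less where a joint would pass 70% of its speed; a pose out of reach is approached as far as the arm can. A call with a number of a shift or a turn outside -1 to 1 is refused whole. A call with a gripper value outside its range is refused whole. The fingers move at their own pace and stop on an object; the grip force is fixed at half the most. Time passes only in rows, so rows that do not move let the fingers close, or fill a call up. It gives the time, the measured TCP pose, the force, the opening and the grip force at its end, in the units of the state.
- readout.get_obs(): the state, without advancing time (a new reading comes with each control period).
- get_image(name): name is "side" or "top" or "wrist"; returns a dict with "pixels" (400x640x3 uint8, red, green, blue), "intrinsics" (3x3 intrinsics, pixels), "k1" (the pictures are not rectified: a ray, as slopes to the right and down, at radius r is drawn at 1 + k1 r^2 times it, then the intrinsics apply), "extrinsics" (4x4, takes a point from world to camera coordinates). Camera axes: x right, y down, z forward; pixel columns grow to the right and rows downward; lengths in mm; the calibration is good to about 2 mm. A picture is of the moment at which its call begins. There is no depth.
- ctrl.close_job(): hands the job in; it is judged then, once.
The state is a dict: "t": time; "qpos": joint angles; "qvel": joint speeds; "joint_torque": joint torques, N m; "ee_pos": TCP position; "orientation": TCP orientation; "ft_force": force on the tool from outside, world axes, zero at the start; "moment": the same for the moment, N m; "width": finger opening in mm; "grasp_force": force on a finger pad.
Only numpy, scipy, OpenCV 4.12 (cv2) and the standard library are available. Lean on these libraries where they do the work, as an engineer would, in place of code of your own. Each camera call takes 0.05 s, during which the arm holds its last target. There are 200 camera calls.

TASK

One of the three centrifuge rotors stands on the red plate, and only one of the three look-alike yellow-gripped sockets in the white tray goes all the way down over that rotor's hex nut. Try the sockets on the nut, standing each one that does not fit back upright in the tray. Finish with the fitting socket fully down on the nut and still gripped by the robot, do not let go of it; leave the bottle, mortar, beaker and jar where they are.

Things in the scene. Friction and masses are not known exactly. Their poses are not given: they have to be found in the camera images.
- socket_a: one of three look-alike sockets, about 0.25 kg: steel hexagon body 42 mm across flats, 46 mm tall, below a yellow hexagon grip 28 mm across flats, 38 mm tall. Hidden hexagon pocket in the underside; its width and depth differ, which fits is not told. Origin: centre of the underside rim, z up; flats of pocket, body and grip face own x and every 60 degrees from it
- socket_b: one of three look-alike sockets, about 0.25 kg: steel hexagon body 42 mm across flats, 46 mm tall, below a yellow hexagon grip 28 mm across flats, 38 mm tall. Hidden hexagon pocket in the underside; its width and depth differ, which fits is not told. Origin: centre of the underside rim, z up; flats of pocket, body and grip face own x and every 60 degrees from it
- socket_c: one of three look-alike sockets, about 0.25 kg: steel hexagon body 42 mm across flats, 46 mm tall, below a yellow hexagon grip 28 mm across flats, 38 mm tall. Hidden hexagon pocket in the underside; its width and depth differ, which fits is not told. Origin: centre of the underside rim, z up; flats of pocket, body and grip face own x and every 60 degrees from it
- rotor_p: one of three fixed aluminium rotors, 116 mm across, sloping to a flat dark top 60 mm across, 50 mm above its origin. On it a brass hex nut 12 mm high, 17, 23 or 29 mm across flats (not told which), flats facing own x and every 60 degrees from it; a 10 mm thread end stands 2 to 20 mm out of the nut. Origin: centre of the underside, z up
- rotor_q: one of three fixed aluminium rotors, 116 mm across, sloping to a flat dark top 60 mm across, 50 mm above its origin. On it a brass hex nut 12 mm high, 17, 23 or 29 mm across flats (not told which), flats facing own x and every 60 degrees from it; a 10 mm thread end stands 2 to 20 mm out of the nut. Origin: centre of the underside, z up
- rotor_r: one of three fixed aluminium rotors, 116 mm across, sloping to a flat dark top 60 mm across, 50 mm above its origin. On it a brass hex nut 12 mm high, 17, 23 or 29 mm across flats (not told which), flats facing own x and every 60 degrees from it; a 10 mm thread end stands 2 to 20 mm out of the nut. Origin: centre of the underside, z up
- red_plate: red plate 140 x 140 x 8 mm, fixed, origin centre of underside; the rotor to work on stands at its centre. The fitting socket has 1.5 mm play per side on the nut and goes down until its rim rests on the rotor's flat top (socket origin 50 mm above rotor origin); a wrong one stops at least 7 mm higher, on the nut or the thread end
- tray: white enamel tray with blue rim, fixed, 180 mm (own x) by 340 mm (own y), floor 3 mm thick, walls 4 mm thick and 23 mm high in all. Origin: centre of the underside; the sockets stand on its floor in a row along its y, about 100 mm apart
- bottle: clear bottle with red cap, 64 mm across, 150 mm tall, loose; leave alone. Origin: centre of the underside
- mortar: glass mortar bowl, 110 mm across, 60 mm tall, loose; leave alone. Origin: centre of the underside
- beaker: glass beaker, 68 mm across, 90 mm tall, loose; leave alone. Origin: centre of the underside
- jar: amber jar with white cap, 56 mm across, 70 mm tall, loose; leave alone. Origin: centre of the underside
Mind the look-alikes: they are no part of the job. What is shaped like the socket_c but purple or turquoise is not meant. Of the things shaped like the red_plate, the red one is meant.

How it is judged (in metres and radians):
At the end, for the whole second after the job is handed in: The fitting socket is down over the nut on the red plate's rotor (rim within 3.5 mm of the flat top, 4 mm of the axis, upright to 0.06 rad), at rest, gripped with over 1 N; the other two stand upright (0.1 rad), untouched and at rest on the tray floor (((horizontal distance between rotor_p and red_plate below 0.02 m and horizontal distance between socket_b and rotor_p below 0.004 m and z of socket_b in the frame of rotor_p between 0.046 and 0.0535 m and angle between socket_b's own z axis and vertical below 0.06 rad and contact force between the fingers and socket_b above 1 N and linear speed of each of socket_b, socket_a, socket_c below 0.02 m/s and x of socket_a in the frame of tray between -0.075 and 0.075 m and y of socket_a in the frame of tray between -0.155 and 0.155 m and z of each of socket_a, socket_c in the frame of tray below 0.008 m and angle between each of socket_a, socket_c's own z axis and vertical below 0.1 rad and contact force between the fingers and socket_a below 0.2 N and x of socket_c in the frame of tray between -0.075 and 0.075 m and y of socket_c in the frame of tray between -0.155 and 0.155 m and contact force between the fingers and socket_c below 0.2 N) or (horizontal distance between rotor_q and red_plate below 0.02 m and horizontal distance between socket_c and rotor_q below 0.004 m and z of socket_c in the frame of rotor_q between 0.046 and 0.0535 m and angle between socket_c's own z axis and vertical below 0.06 rad and contact force between the fingers and socket_c above 1 N and linear speed of each of socket_c, socket_a, socket_b below 0.02 m/s and x of socket_a in the frame of tray between -0.075 and 0.075 m and y of socket_a in the frame of tray between -0.155 and 0.155 m and z of each of socket_a, socket_b in the frame of tray below 0.008 m and angle between each of socket_a, socket_b's own z axis and vertical below 0.1 rad and contact force between the fingers and socket_a below 0.2 N and x of socket_b in the frame of tray between -0.075 and 0.075 m and y of socket_b in the frame of tray between -0.155 and 0.155 m and contact force between the fingers and socket_b below 0.2 N) or (horizontal distance between rotor_r and red_plate below 0.02 m and horizontal distance between socket_a and rotor_r below 0.004 m and z of socket_a in the frame of rotor_r between 0.046 and 0.0535 m and angle between socket_a's own z axis and vertical below 0.06 rad and contact force between the fingers and socket_a above 1 N and linear speed of each of socket_a, socket_b, socket_c below 0.02 m/s and x of socket_b in the frame of tray between -0.075 and 0.075 m and y of socket_b in the frame of tray between -0.155 and 0.155 m and z of each of socket_b, socket_c in the frame of tray below 0.008 m and angle between each of socket_b, socket_c's own z axis and vertical below 0.1 rad and contact force between the fingers and socket_b below 0.2 N and x of socket_c in the frame of tray between -0.075 and 0.075 m and y of socket_c in the frame of tray between -0.155 and 0.155 m and contact force between the fingers and socket_c below 0.2 N))); the arm keeps its last pose, push and grip.
It fails at once if the bottle is moved by more than 30 mm or tipped over (distance of bottle from where it was at the start of the episode above 0.03 m or angle between bottle's own z axis and vertical above 0.5 rad).
It fails at once if the mortar is moved by more than 30 mm or tipped over (distance of mortar from where it was at the start of the episode above 0.03 m or angle between mortar's own z axis and vertical above 0.5 rad).
It fails at once if the beaker is moved by more than 30 mm or tipped over (distance of beaker from where it was at the start of the episode above 0.03 m or angle between beaker's own z axis and vertical above 0.5 rad).
It fails at once if the jar is moved by more than 30 mm or tipped over (distance of jar from where it was at the start of the episode above 0.03 m or angle between jar's own z axis and vertical above 0.5 rad).
It also fails if it takes over 72 s, if anything falls off the work surface, if the arm or the gripper's body presses on something with over 40 N, if the wrist force passes 120 N, or if a joint passes its speed limit or range.

## Working session

There is one attempt and no reset: what is moved stays moved. The work goes in short steps, Python scripts to look and compute and a tool call to move; the robot and the scene stay as the last step left them, time stands still between calls to the robot, and variables do not carry over. Pictures are saved under pics/ and viewed, at most 10 in all, crops included, and the job is handed in when it is done.

Besides the shell and the picture viewer there is one more tool, called in YAML: its name, and indented under it one key for each argument. step_arm: Moves the arm, as the interface text tells. Shift numbers are shares of 0.05 m and turn numbers shares of 4 degrees, none past 1 either way. Its arguments: {"type":"object","properties":{"targets":{"type":"array"}},"required":["targets"]}

```bash
mkdir -p pics; cat > h.py <<'E'
import numpy as np, cv2
from workcell import readout, get_image, ctrl
def grab(n,save=None):
    d=get_image(n); im=np.array(d["pixels"],np.uint8); np.savez(f'/tmp/{n}.npz',K=d["intrinsics"],k1=d["k1"],E=d["extrinsics"],im=im)
    if save: cv2.imwrite(f'pics/{save}.png',im[:,:,::-1])
    return d
def load(n):
    z=np.load(f'/tmp/{n}.npz'); return {"pixels":z['im'],"intrinsics":z['K'],"k1":float(z['k1']),"extrinsics":z['E']}
def ray(d,u,v):
    K=np.array(d["intrinsics"]);E=np.array(d["extrinsics"]);k=d["k1"]
    xd=(u-K[0,2])/K[0,0]; yd=(v-K[1,2])/K[1,1]; x,y=xd,yd
    for _ in range(30):
        s=1+k*(x*x+y*y); x,y=xd/s,yd/s
    R=E[:3,:3]; o=-R.T@E[:3,3]; return o,R.T@np.array([x,y,1.])
def onz(d,u,v,z):
    o,r=ray(d,u,v); return o+r*(z-o[2])/r[2]
def proj(d,p):
    K=np.array(d["intrinsics"]);E=np.array(d["extrinsics"])
    c=E[:3,:3]@np.array(p,float)+E[:3,3]; x,y=c[:2]/c[2]; s=1+d["k1"]*(x*x+y*y)
    return K[0,0]*x*s+K[0,2],K[1,1]*y*s+K[1,2]
E
python3 - <<'E'
from h import *
print(readout.get_obs())
for n in("top","side"):
    d=grab(n,n+"0"); print(n,np.round(d["extrinsics"],3).tolist(),np.round(d["intrinsics"],1).tolist(),d["k1"])
a=[cv2.imread(f'pics/{n}0.png') for n in("top","side")]
E
```

```text
{'t': 0.0, 'qpos': array([ 1.20198088e+00,  4.23828363e-01,  1.63067465e+00,  3.79920362e-05,
        1.08860528e+00, -1.89897327e-02]), 'qvel': array([ 0.00036166,  0.00088448,  0.00122868, -0.00167297, -0.00038503,
       -0.00019119]), 'joint_torque': array([ 3.37470330e-03, -5.44604588e+01, -2.73670542e+01,  6.45575090e-02,
        2.27210205e-02, -1.11894983e-04]), 'ee_pos': array([214.07542863, 586.90125384, 403.91531327]), 'orientation': array([-5.46677826e-01, -3.09333154e+00,  2.32571084e-03]), 'ft_force': array([-0.62229433,  0.01389206, -0.68675051]), 'moment': array([ 0.04953207, -0.04642689, -0.02859442]), 'grasp_force': 0.0, 'width': 87.72799585305691}
top [[0.002, -1.0, 0.004, 3.733], [-0.991, -0.002, -0.136, 541.992], [0.136, -0.003, -0.991, 1442.92], [0.0, 0.0, 0.0, 1.0]] [[451.4, 0.0, 312.9], [0.0, 451.4, 200.5], [0.0, 0.0, 1.0]] -0.008458909417070426
side [[0.929, -0.37, 0.01, -492.401], [-0.18, -0.477, -0.86, 134.365], [0.323, 0.797, -0.51, 1394.642], [0.0, 0.0, 0.0, 1.0]] [[499.5, 0.0, 325.1], [0.0, 499.5, 206.9], [0.0, 0.0, 1.0]] -0.09175990565537438
```

View pics/top0.png

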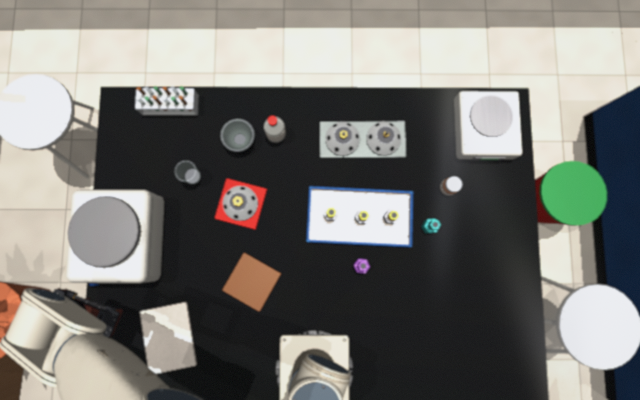

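View pics/side0.png

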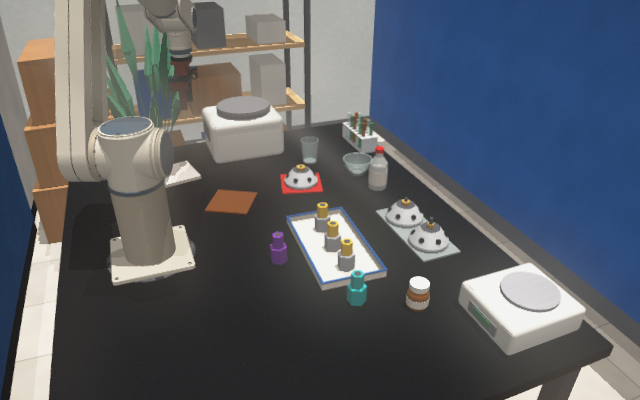

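The top view shows the red plate at (241,203) with its rotor. The tray is at (360,216), with yellow grips at about (330,215), (361,217) and (390,217). The purple and turquoise decoys, bottle, mortar, beaker and jar stand clear of the path.

```bash
cat >> h.py <<'E'
def blobs(d,lo,hi,amin=8,box=None):
    h=cv2.cvtColor(d["pixels"],cv2.COLOR_RGB2HSV); m=cv2.inRange(h,np.array(lo),np.array(hi))
    if box: k=np.zeros_like(m); x0,y0,x1,y1=box; k[y0:y1,x0:x1]=m[y0:y1,x0:x1]; m=k
    n,l,s,c=cv2.connectedComponentsWithStats(m)
    return m,[(c[i],s[i],l==i) for i in range(1,n) if s[i,4]>=amin]
E
python3 - <<'E'
from h import *
t=load("top"); s=load("side")
m,b=blobs(t,(18,110,90),(35,255,255),5,(200,110,420,250))
for c,st,_ in b: print("Y",c.round(1),st[4],onz(t,*c,70).round(0),onz(t,*c,84).round(0))
m,b=blobs(s,(15,110,90),(35,255,255),5,(270,150,450,280))
for c,st,_ in b: print("Yside",c.round(1),st, onz(s,*c,68).round(0))
h=cv2.cvtColor(t["pixels"],cv2.COLOR_RGB2HSV)
m=(cv2.inRange(h,np.array((0,150,80)),np.array((8,255,255)))|cv2.inRange(h,np.array((172,150,80)),np.array((180,255,255))));m[:, :205]=0;m[:,262+6:]=0;m[:170]=0;m[240:]=0
r=cv2.minAreaRect(cv2.findNonZero(m));print(r,[onz(t,*p,8).round(0) for p in cv2.boxPoints(r)],onz(t,*r[0],8))
m=cv2.inRange(h,np.array((105,120,60)),np.array((125,255,255)));m[:,:295]=0;m[:,425:]=0;m[:170]=0;m[260:]=0
r=cv2.minAreaRect(cv2.findNonZero(m));print(r,[onz(t,*p,23).round(0) for p in cv2.boxPoints(r)],onz(t,*r[0],23))
E
```

```text
Y [385.2 134.5] 11 [ 756. -231.   70.] [ 752. -229.   84.]
Y [342.9 135.8] 18 [752. -93.  70.] [747. -92.  84.]
Y [238.2 204. ] 13 [526. 244.  70.] [524. 242.  84.]
Y [329.8 215.1] 11 [491. -49.  70.] [489. -49.  84.]
Y [391.  216.7] 26 [ 486. -245.   70.] [ 485. -242.   84.]
Y [361.6 217.5] 19 [ 483. -151.   70.] [ 482. -149.   84.]
Yside [300.4 166.7] [296 164   9   7  42] [536. 249.  68.]
Yside [405.4 201.8] [402 199   8   7  39] [757. -94.  68.]
Yside [322.2 209.8] [317 202  11  16 138] [501. -48.  68.]
Yside [332.3 228.9] [327 221  11  16 140] [ 490. -154.   68.]
Yside [430.2 225.1] [428 222   6   6  24] [ 758. -236.   68.]
Yside [346.4 247.3] [341 239  12  17 149] [ 491. -250.   68.]
((240.20770263671875, 203.2384490966797), (44.37913131713867, 43.8528938293457), 15.255120277404785) [array([485., 337.,   8.]), array([628., 302.,   8.]), array([588., 158.,   8.]), array([446., 194.,   8.])] [536.32573198 247.51634366   8.        ]
((359.92144775390625, 216.07107543945312), (107.01631164550781, 57.47819900512695), 2.862405300140381) [array([407.,  30.,  23.]), array([597.,  21.,  23.]), array([ 580., -334.,   23.]), array([ 390., -319.,   23.])] [ 492.59550771 -150.27869922   23.        ]
```

step_arm:
  targets:
    - [[0.64,-0.68,0,0,0,0,1],[0.64,-0.68,0,0,0,0,1],[0.64,-0.68,0,0,0,0,1],[0.64,-0.68,0,0,0,0,1],[0.64,-0.68,0,0,0,0,1]]

```text
t: 0.72
ee_pos: [374.9, 415.9, 404.4]
orientation: [-0.546, -3.093, 0.001]
ft_force: [-0.6, 0.1, -1.0]
width: 87.7
grasp_force: 0.0
```

step_arm:
  targets:
    - [[0.64,-0.68,0,0,0,0,1],[0.64,-0.68,0,0,0,0,1],[0.64,-0.68,0,0,0,0,1],[0.64,-0.68,0,0,0,0,1],[0.64,-0.68,0,0,0,0,1]]

```text
t: 1.35
ee_pos: [535.0, 245.9, 404.4]
orientation: [-0.547, -3.093, 0.0]
ft_force: [0.0, 0.2, -0.1]
width: 87.9
grasp_force: 0.0
```

```bash
python3 - <<'E'
from h import *
o=readout.get_obs();print(o['t'],o['ee_pos'],o['orientation'],o['qpos'])
d=grab("wrist","w1"); E=np.array(d["extrinsics"]);print((-E[:3,:3].T@E[:3,3]).round(0),E[2,:3].round(2),np.array(d["intrinsics"])[0,0]); print(proj(d,[536,247,70]))
E
```

```text
1.35 [534.98051956 245.85787304 404.3781348 ] [-5.46635033e-01 -3.09317220e+00  3.78358525e-04] [ 4.10550752e-01  3.70783665e-01  1.71223807e+00  8.04276110e-05
  1.05911265e+00 -8.10450794e-01]
[464. 271. 382.] [ 0.26 -0.09 -0.96] 306.0578279960398
(np.float64(324.89086490998085), np.float64(186.8504906355616))
```

View pics/w1.png

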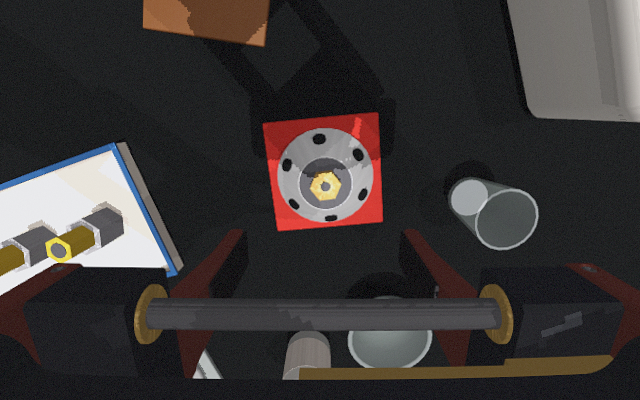

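The wrist view shows the target nut at about (325,187) on the red plate's rotor, with the tray to the left. Next I measure the nut's hexagon.

```bash
cat >> h.py <<'E'
def hexang(P):
    # P: Nx2 world outline; flats' normal angle mod 60 and size
    P=np.asarray(P,np.float32); best=[]
    for a in np.arange(0,60,.5):
        w=[]; 
        for k in range(3):
            t=np.radians(a+60*k); q=P@np.array([np.cos(t),np.sin(t)]); w.append(q.max()-q.min())
        best.append((sum(w),a,w))
    b=min(best,key=lambda x:x[0]); 
    c=[];A=[]
    for k in range(3):
        t=np.radians(b[1]+60*k); n=np.array([np.cos(t),np.sin(t)]); q=P@n; A.append(n); c.append((q.max()+q.min())/2)
    ctr=np.linalg.lstsq(np.array(A),np.array(c),rcond=None)[0]
    return b[1],np.round(b[2],1),ctr.round(1)
E
python3 - <<'E'
from h import *
d=load("wrist")
m,b=blobs(d,(15,90,70),(35,255,255),30,(290,150,360,220))
for c,s,l in b:
    print(c,s,cv2.cvtColor(d["pixels"],cv2.COLOR_RGB2HSV)[186,310:342].tolist()[::6])
    P=cv2.findNonZero(l.astype(np.uint8))[:,0]
    print(hexang([onz(d,*p,70)[:2] for p in P]))
h=cv2.cvtColor(d["pixels"],cv2.COLOR_RGB2HSV)
m=(cv2.inRange(h,np.array((0,150,60)),np.array((8,255,255)))|cv2.inRange(h,np.array((172,150,60)),np.array((180,255,255))));m[:,:255]=0;m[:,390:]=0;m[:105]=0;m[238:]=0
r=cv2.minAreaRect(cv2.findNonZero(m));print([onz(d,*p,8).round(0)[:2].tolist() for p in cv2.boxPoints(r)],onz(d,*r[0],8))
i=d["pixels"][150:225,285:365];cv2.imwrite('pics/n1.png',cv2.resize(i[:,:,::-1],None,fx=8,fy=8,interpolation=cv2.INTER_NEAREST))
E
```

```text
[324.44534413 184.67813765] [310 170  31  31 494] [[17, 99, 155], [21, 129, 232], [124, 17, 117], [126, 19, 134], [27, 85, 232], [21, 97, 203]]
(np.float64(48.0), array([29.6, 30. , 30.8]), array([534.3, 247.8]))
[[450.0, 198.0], [485.0, 332.0], [622.0, 304.0], [585.0, 156.0]] [532.25701934 248.92637159   8.        ]
```

View pics/n1.png

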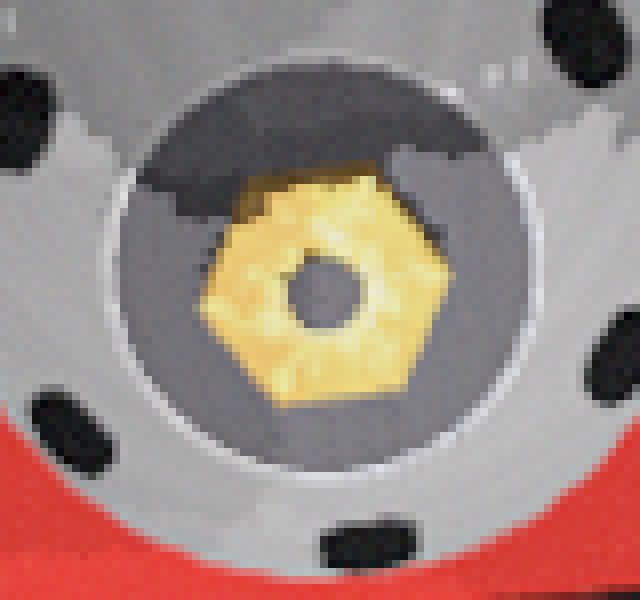

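The nut spans about 29 to 30 mm across flats with a short thread, and its flats lie at about 48° mod 60. Next I look at the sockets.

step_arm:
  targets:
    - [[-0.1,-0.94,0,0,0,0,1],[-0.1,-0.94,0,0,0,0,1],[-0.1,-0.94,0,0,0,0,1],[-0.1,-0.94,0,0,0,0,1],[-0.1,-0.94,0,0,0,0,1]]

```text
t: 2.02
ee_pos: [508.6, 10.8, 404.5]
orientation: [-0.546, -3.093, 0.0]
ft_force: [0.7, 0.9, -0.0]
width: 88.4
grasp_force: 0.0
```

step_arm:
  targets:
    - [[-0.1,-0.94,0,0,0,0,1],[-0.1,-0.94,0,0,0,0,1],[-0.1,-0.94,0,0,0,0,1],[0,0,0,0,0,0,1],[0,0,0,0,0,0,1]]

```text
t: 2.65
ee_pos: [494.0, -128.5, 404.4]
orientation: [-0.548, -3.093, -0.001]
ft_force: [0.3, -0.2, -0.4]
width: 87.7
grasp_force: 0.0
```

```bash
python3 - <<'E'
from h import *
d=load("wrist")
m,b=blobs(d,(12,60,185),(35,255,255),30,(290,150,360,220))
for c,s,l in b: print("nut",hexang([onz(d,*p,70)[:2] for p in cv2.findNonZero(l.astype(np.uint8))[:,0]]))
d=grab("wrist","w2")
o=readout.get_obs();print(o['t'],o['ee_pos'])
m,b=blobs(d,(18,90,185),(35,255,255),30)
for c,s,l in b: print(c,s[4],hexang([onz(d,*p,87)[:2] for p in cv2.findNonZero(l.astype(np.uint8))[:,0]]))
E
```

```text
nut (np.float64(47.5), array([28.9, 28.8, 28.7]), array([535.4, 247.6]))
2.7 [ 494.12069445 -127.99164848  404.45885766]
[399.8125  157.09375] 32 (np.float64(33.0), array([6.9, 7.6, 5.5]), array([488.5, -47.8]))
[296.65384615 193.99725275] 364 (np.float64(59.0), array([27.1, 27.4, 27.2]), array([ 488.6, -154.8]))
[212.48036254 224.90936556] 331 (np.float64(53.0), array([27. , 27.5, 27.3]), array([ 489.4, -249. ]))
[419.33684211 361.70526316] 95 (np.float64(38.5), array([20.8, 20.5, 12.2]), array([735. , -93.4]))
```

View pics/w2.png

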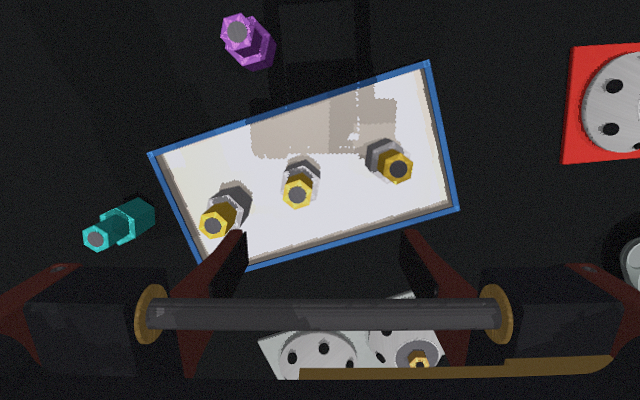

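All three yellow grips stand upright at about (297,194), (213,225) and (398,167). I'll take the middle one first, at (488.6,-154.8) with flats at 59°.

step_arm:
  targets:
    - [[-0.11,-0.54,0,0,0,-0.91,1],[0,0,-0.8,0,0,-0.91,1],[0,0,-0.8,0,0,-0.91,1],[0,0,-0.8,0,0,0,1],[0,0,-0.6,0,0,0,1]]

```text
t: 3.32
ee_pos: [488.7, -154.2, 253.1]
orientation: [-0.835, -3.027, -0.0]
ft_force: [0.3, -0.8, 0.2]
width: 88.0
grasp_force: 0.0
```

step_arm:
  targets:
    - [[0,0,-0.38,0,0,0,1],[0,0,0,0,0,0,1],[0,0,0,0,0,0,0],[0,0,0,0,0,0,0],[0,0,0,0,0,0,0]]

```text
t: 3.95
ee_pos: [488.9, -155.9, 236.5]
orientation: [0.838, 3.026, -0.0]
ft_force: [-0.3, -0.4, 0.4]
width: 61.1
grasp_force: 0.0
```

```bash
python3 - <<'E'
from h import *
d=load("wrist")
m,b=blobs(d,(15,90,60),(35,255,255),30,(340,120,430,200))
for c,s,l in b: print(c,s,hexang([onz(d,*p,87)[:2] for p in cv2.findNonZero(l.astype(np.uint8))[:,0]]))
i=d["pixels"][130:200,350:430];cv2.imwrite('pics/n2.png',cv2.resize(i[:,:,::-1],None,fx=8,fy=8,interpolation=cv2.INTER_NEAREST))
print(cv2.cvtColor(d["pixels"],cv2.COLOR_RGB2HSV)[150:186:4,398].tolist(),cv2.cvtColor(d["pixels"],cv2.COLOR_RGB2HSV)[172,380:416:4].tolist())
E
```

```text
[393.31498471 164.89908257] [377 149  36  35 654] (np.float64(4.5), array([34.6, 34.5, 27.1]), array([494.8, -54.8]))
[[143, 8, 126], [23, 183, 162], [23, 172, 207], [125, 22, 69], [130, 23, 68], [120, 26, 68], [150, 4, 60], [22, 172, 159], [23, 204, 151]] [[16, 38, 128], [22, 188, 157], [23, 183, 181], [107, 35, 66], [140, 23, 66], [138, 21, 62], [135, 25, 62], [23, 188, 167], [135, 2, 212]]
```

step_arm:
  targets:
    - [[0,0,0,0,0,0,0],[0,0,0,0,0,0,0],[0,0,0,0,0,0,0],[0,0,0,0,0,0,0],[0,0,0,0,0,0,0]]

```text
t: 4.58
ee_pos: [488.6, -155.8, 235.6]
orientation: [-0.839, -3.027, -0.0]
ft_force: [-0.9, 1.1, -0.9]
width: 27.8
grasp_force: 30.0
```

step_arm:
  targets:
    - [[0,0,0.4,0,0,0,0],[0,0,0.6,0,0,0,0],[0,0,0.7,0,0,0,0],[0,0,0.7,0,0,0,0],[0,0,0,0,0,0,0]]

```text
t: 5.2
ee_pos: [489.3, -156.1, 357.7]
orientation: [0.837, 3.023, -0.001]
ft_force: [-0.5, 0.8, -1.8]
width: 28.2
grasp_force: 30.0
```

View pics/n2.png

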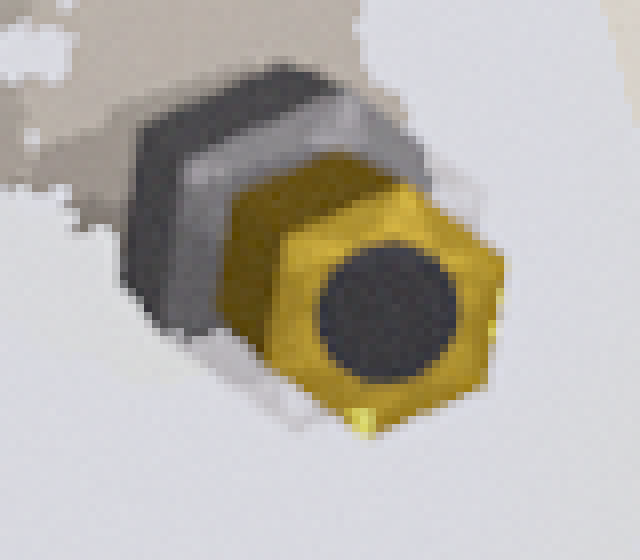

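step_arm:
  targets:
    - [[0.094,0.805,0,0,0,-0.288,0],[0.094,0.805,0,0,0,-0.288,0],[0.094,0.805,0,0,0,-0.288,0],[0.094,0.805,0,0,0,-0.288,0],[0.094,0.805,0,0,0,-0.288,0]]

```text
t: 5.82
ee_pos: [511.6, 46.6, 353.9]
orientation: [-0.99, -2.979, 0.002]
ft_force: [0.6, 0.6, -2.3]
width: 28.0
grasp_force: 30.0
```

step_arm:
  targets:
    - [[0.094,0.805,0,0,0,-0.288,0],[0.094,0.805,0,0,0,-0.288,0],[0.094,0.805,0,0,0,-0.288,0],[0.094,0.805,0,0,0,-0.288,0],[0.094,0.805,0,0,0,-0.288,0]]

```text
t: 6.45
ee_pos: [535.1, 247.8, 353.5]
orientation: [-1.138, -2.926, 0.003]
ft_force: [0.7, 0.2, -2.3]
width: 28.0
grasp_force: 30.0
```

step_arm:
  targets:
    - [[0,0,-0.4,0,0,0,0],[0,0,-0.4,0,0,0,0],[0,0,0,0,0,0,0],[0,0,0,0,0,0,0],[0,0,0,0,0,0,0]]

```text
t: 7.08
ee_pos: [535.9, 246.6, 316.2]
orientation: [1.138, 2.927, 0.001]
ft_force: [0.2, -0.1, -2.2]
width: 28.0
grasp_force: 30.0
```

```bash
python3 - <<'E'
from h import *
d=load("wrist")
m,b=blobs(d,(15,90,133),(35,255,255),30,(340,120,430,200))
for c,s,l in b: print(c,s,hexang([onz(d,*p,87)[:2] for p in cv2.findNonZero(l.astype(np.uint8))[:,0]]))
o=readout.get_obs();print(o['t'],o['ee_pos'],o['orientation'],o['ft_force'])
d=grab("wrist","w3");cv2.imwrite('pics/w3c.png',cv2.resize(d["pixels"][120:400,180:460,::-1],None,fx=2,fy=2))
d=grab("side")
i=d["pixels"][130:200,265:335];cv2.imwrite('pics/s3.png',cv2.resize(i[:,:,::-1],None,fx=8,fy=8))
E
```

```text
[397.61630695 167.9736211 ] [383 153  30  31 417] (np.float64(4.5), array([27.6, 27.4, 27.1]), array([498.2, -52.5]))
7.075 [535.93237939 246.57770584 316.2097944 ] [1.13830958e+00 2.92734389e+00 1.09494692e-03] [ 0.22853693 -0.10625167 -2.24333275]
```

View pics/w3.png

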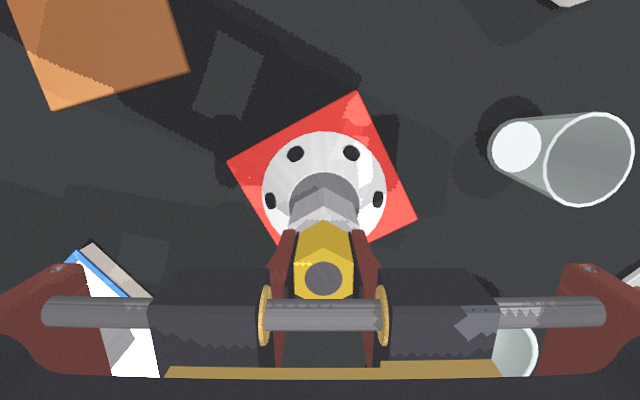

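The socket hangs over the nut, held upright between the fingers. I lower it slowly and watch the force.

step_arm:
  targets:
    - [[0,0,-0.14,0,0,0,0],[0,0,-0.08,0,0,0,0],[0,0,-0.04,0,0,0,0],[0,0,-0.04,0,0,0,0],[0,0,0,0,0,0,0]]

```text
t: 7.8
ee_pos: [535.6, 246.6, 302.4]
orientation: [-1.138, -2.928, 0.001]
ft_force: [-6.0, -2.1, 15.7]
width: 28.2
grasp_force: 30.0
```

step_arm:
  targets:
    - [[0,0,-0.02,0,0,0,0],[0,0,-0.02,0,0,0,0],[0,0,-0.02,0,0,0,0],[0,0,0,0,0,0,0],[0,0,0,0,0,0,0]]

```text
t: 8.43
ee_pos: [535.9, 246.4, 302.1]
orientation: [1.137, 2.927, 0.0]
ft_force: [-12.4, -7.2, 37.4]
width: 27.8
grasp_force: 30.0
```

step_arm:
  targets:
    - [[0,0.025,0.03,0,0,0,0],[-0.025,0,0,0,0,0,0],[-0.025,0,0,0,0,0,0],[0,0.025,0,0,0,0,0],[0.025,0,0,0,0,0,0]]

```text
t: 9.05
ee_pos: [535.0, 247.8, 302.1]
orientation: [1.136, 2.927, -0.003]
ft_force: [-7.1, -11.4, 26.7]
width: 27.9
grasp_force: 30.0
```

step_arm:
  targets:
    - [[0.025,0,0,0,0,0.5,0],[0,-0.02,0,0,0,0,0],[0,-0.02,0,0,0,-0.5,0],[-0.02,0,0,0,0,-0.5,0],[0,0.02,0,0,0,0,0]]

```text
t: 9.68
ee_pos: [535.9, 248.1, 302.1]
orientation: [1.187, 2.904, 0.003]
ft_force: [-1.7, -7.6, 19.0]
width: 28.0
grasp_force: 30.0
```

It does not drop anywhere in the small search and stops at nut-top height, so this socket does not fit. I return it.

step_arm:
  targets:
    - [[0,0,0.2,0,0,0,0],[0,0,0.5,0,0,0,0],[0,0,0.4,0,0,0,0],[-0.08,-0.8,0,0,0,0.4,0],[-0.1,-0.8,0,0,0,0.4,0]]

```text
t: 10.3
ee_pos: [525.4, 167.7, 354.4]
orientation: [1.104, 2.941, 0.001]
ft_force: [0.6, -0.9, -1.7]
width: 27.8
grasp_force: 30.0
```

step_arm:
  targets:
    - [[-0.1,-0.8,0,0,0,0.4,0],[-0.1,-0.8,0,0,0,0.4,0],[-0.1,-0.8,0,0,0,0.4,0],[-0.1,-0.8,0,0,0,0.4,0],[-0.1,-0.8,0,0,0,0.4,0]]

```text
t: 10.92
ee_pos: [500.3, -33.0, 354.2]
orientation: [0.898, 3.01, 0.0]
ft_force: [-0.3, -0.6, -2.1]
width: 27.8
grasp_force: 30.0
```

step_arm:
  targets:
    - [[-0.1,-0.8,0,0,0,0.4,0],[-0.1,-0.8,0,0,0,0.15,0],[-0.04,-0.8,0,0,0,0,0],[0,0,0,0,0,0,0],[0,0,0,0,0,0,0]]

```text
t: 11.55
ee_pos: [488.5, -151.5, 354.0]
orientation: [-0.843, -3.026, -0.001]
ft_force: [0.2, -0.1, -2.4]
width: 27.7
grasp_force: 30.0
```

step_arm:
  targets:
    - [[0,-0.06,-0.7,0,0,0,0],[0,0,-0.7,0,0,0,0],[0,0,-0.6,0,0,0,0],[0,0,-0.25,0,0,0,0],[0,0,-0.07,0,0,0,0]]

```text
t: 12.18
ee_pos: [488.8, -154.1, 237.9]
orientation: [-0.84, -3.026, -0.0]
ft_force: [-0.5, -0.6, -1.1]
width: 27.8
grasp_force: 30.0
```

step_arm:
  targets:
    - [[0,0,-0.03,0,0,0,0],[0,0,-0.02,0,0,0,0],[0,0,0,0,0,0,0],[0,0,0,0,0,0,1],[0,0,0,0,0,0,1]]

```text
t: 12.8
ee_pos: [488.8, -155.0, 236.0]
orientation: [0.842, 3.026, -0.0]
ft_force: [0.2, -0.4, 0.0]
width: 44.4
grasp_force: 0.0
```

step_arm:
  targets:
    - [[0,0,0,0,0,0,1],[0,0,0,0,0,0,1],[0,0,0,0,0,0,1],[0,0,0,0,0,0,1],[0,0,0.6,0,0,0,1]]

```text
t: 13.42
ee_pos: [487.9, -154.6, 264.4]
orientation: [-0.841, -3.023, -0.0]
ft_force: [-1.1, 0.7, -0.2]
width: 87.7
grasp_force: 0.0
```

step_arm:
  targets:
    - [[0,0,1.0,0,0,0,1],[0.06,0.68,0,0,0,0.46,1],[0.07,0.68,0,0,0,0.46,1],[0.07,0.68,0,0,0,0.45,1],[0,0,0,0,0,0,1]]

```text
t: 14.05
ee_pos: [498.7, -51.3, 315.7]
orientation: [-0.691, -3.065, -0.0]
ft_force: [-0.3, -0.1, -0.4]
width: 87.7
grasp_force: 0.0
```

```bash
python3 - <<'E'
from h import *
d=grab("wrist","w4");o=readout.get_obs();print(o['t'],o['ee_pos'],o['orientation'])
for c in([498.2,-52.5,87],[488.6,-154.8,87]): print(proj(d,c))
m,b=blobs(d,(15,90,133),(35,255,255),60)
for c,s,l in b: print(c,s,hexang([onz(d,*p,87)[:2] for p in cv2.findNonZero(l.astype(np.uint8))[:,0]]))
E
```

```text
14.1 [498.66348284 -52.27621849 315.67848832] [-6.93280497e-01 -3.06411793e+00  3.07326826e-04]
(np.float64(321.8337530305114), np.float64(220.98263393106987))
(np.float64(194.0740176085829), np.float64(264.8359686605986))
[322.61564626 231.8707483 ] [304 224  38  17 294] (np.float64(5.0), array([17.2, 26.7, 16.7]), array([503.5, -54.4]))
[188.37087912 257.57967033] [177 246  32  31 364] (np.float64(3.0), array([18.6, 24.5, 27.6]), array([ 484.7, -154.8]))
```

View pics/w4.png

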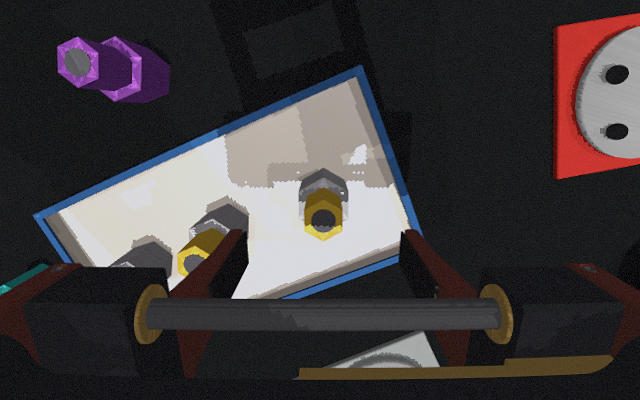

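The left grip's top sits at (323,220), as predicted at (322,221), and its flats line up with the fingers. The first socket stands upright in the tray. Now I grasp the left one.

step_arm:
  targets:
    - [[0,0,-0.8,0,0,0,1],[0,0,-0.6,0,0,0,1],[0,0,-0.2,0,0,0,0.5],[0,0,0,0,0,0,0],[0,0,0,0,0,0,0]]

```text
t: 14.72
ee_pos: [499.1, -53.2, 236.6]
orientation: [0.696, 3.062, 0.0]
ft_force: [-0.3, 0.4, 0.8]
width: 61.3
grasp_force: 0.0
```

step_arm:
  targets:
    - [[0,0,0,0,0,0,0],[0,0,0,0,0,0,0],[0,0,0,0,0,0,0],[0,0,0,0,0,0,0],[0,0,0,0,0,0,0]]

```text
t: 15.35
ee_pos: [498.8, -52.8, 235.8]
orientation: [0.696, 3.063, 0.0]
ft_force: [0.1, 0.7, 2.0]
width: 27.9
grasp_force: 30.0
```

step_arm:
  targets:
    - [[0,0,0,0,0,0,0],[0,0,0.6,0,0,0,0],[0,0,0.8,0,0,0,0],[0,0,0.8,0,0,0,0],[0,0,0,0,0,0,0]]

```text
t: 15.98
ee_pos: [499.4, -53.0, 347.9]
orientation: [0.695, 3.058, 0.001]
ft_force: [-1.3, 0.3, -2.3]
width: 27.6
grasp_force: 30.0
```

step_arm:
  targets:
    - [[0.092,0.75,0,0,0,-0.528,0],[0.092,0.75,0,0,0,-0.528,0],[0.092,0.75,0,0,0,-0.528,0],[0.092,0.75,0,0,0,-0.528,0],[0.092,0.75,0,0,0,-0.528,0]]

```text
t: 16.6
ee_pos: [521.1, 135.7, 343.6]
orientation: [-0.976, -2.983, 0.003]
ft_force: [1.1, 1.0, -2.2]
width: 28.0
grasp_force: 30.0
```

step_arm:
  targets:
    - [[0.092,0.75,0,0,0,-0.528,0],[0.092,0.75,0,0,0,-0.528,0],[0.092,0.75,0,0,0,-0.528,0],[0,0,-0.3,0,0,0,0],[0,0,-0.3,0,0,0,0]]

```text
t: 17.23
ee_pos: [534.6, 246.5, 313.1]
orientation: [-1.137, -2.927, 0.004]
ft_force: [0.2, -0.3, -1.6]
width: 28.0
grasp_force: 30.0
```

step_arm:
  targets:
    - [[0,0,-0.1,0,0,0,0],[0,0,-0.06,0,0,0,0],[0,0,0,0,0,0,0],[0,0,0,0,0,0,0],[0,0,0,0,0,0,0]]

```text
t: 17.85
ee_pos: [535.6, 247.1, 308.2]
orientation: [1.138, 2.927, 0.001]
ft_force: [1.0, 0.3, -1.2]
width: 27.7
grasp_force: 30.0
```

step_arm:
  targets:
    - [[0,0.01,-0.04,0,0,0,0],[0,0,-0.04,0,0,0,0],[0,0,-0.04,0,0,0,0],[0,0,-0.04,0,0,0,0],[0,0,0,0,0,0,0]]

```text
t: 18.48
ee_pos: [535.6, 247.8, 302.6]
orientation: [1.138, 2.928, 0.001]
ft_force: [-8.4, -3.8, 24.9]
width: 27.8
grasp_force: 30.0
```

step_arm:
  targets:
    - [[0.03,0,0,0,0,0,0],[0,0.03,0,0,0,0,0],[-0.03,0,0,0,0,0,0],[-0.03,0,0,0,0,0,0],[0,-0.03,0,0,0,0,0]]

```text
t: 19.1
ee_pos: [535.0, 247.6, 302.7]
orientation: [1.137, 2.925, 0.003]
ft_force: [-4.3, -1.7, 19.9]
width: 28.1
grasp_force: 30.0
```

step_arm:
  targets:
    - [[0,-0.03,0,0,0,0,0],[0.03,0,0,0,0,0,0],[0.03,0,0,0,0,0,0],[0,0.03,0,0,0,0.6,0],[-0.03,0,0,0,0,-1,0]]

```text
t: 19.73
ee_pos: [536.5, 248.1, 302.6]
orientation: [1.179, 2.908, 0.005]
ft_force: [-0.1, -1.9, 16.4]
width: 27.8
grasp_force: 30.0
```

Again there is no drop over a ±1.5 mm search, and it stops at nut-top height. I return it and take the third socket.

step_arm:
  targets:
    - [[0,0,0.2,0,0,0,0],[0,0,0.7,0,0,0,0],[-0.092,-0.75,0,0,0,0.58,0],[-0.092,-0.75,0,0,0,0.58,0],[-0.092,-0.75,0,0,0,0.58,0]]

```text
t: 20.35
ee_pos: [521.3, 134.2, 344.7]
orientation: [-0.996, -2.979, 0.0]
ft_force: [0.8, -0.6, -2.3]
width: 27.8
grasp_force: 30.0
```

step_arm:
  targets:
    - [[-0.092,-0.75,0,0,0,0.58,0],[-0.092,-0.75,0,0,0,0.58,0],[-0.092,-0.75,0,0,0,0.58,0],[-0.092,-0.75,0,0,0,0.58,0],[-0.092,-0.75,0,0,0,0.57,0]]

```text
t: 20.98
ee_pos: [498.3, -53.5, 344.7]
orientation: [-0.692, -3.064, -0.0]
ft_force: [1.0, -0.3, -1.1]
width: 27.7
grasp_force: 30.0
```

step_arm:
  targets:
    - [[0,0,-0.7,0,0,0,0],[0,0,-0.7,0,0,0,0],[0,0,-0.5,0,0,0,0],[0,0,-0.2,0,0,0,0],[0,0,0,0,0,0,0]]

```text
t: 21.6
ee_pos: [498.6, -52.3, 239.4]
orientation: [-0.695, -3.063, 0.0]
ft_force: [0.2, 0.2, -1.4]
width: 28.0
grasp_force: 30.0
```

step_arm:
  targets:
    - [[0,0,-0.05,0,0,0,0],[0,0,-0.02,0,0,0,0],[0,0,-0.01,0,0,0,0],[0,0,0,0,0,0,1],[0,0,0,0,0,0,1]]

```text
t: 22.22
ee_pos: [498.8, -52.4, 236.0]
orientation: [0.695, 3.063, 0.0]
ft_force: [-0.2, 0.0, 0.9]
width: 44.3
grasp_force: 0.0
```

step_arm:
  targets:
    - [[0,0,0,0,0,0,1],[0,0,0,0,0,0,1],[0,0,0,0,0,0,1],[0,0,0.6,0,0,0,1],[0,0,1,0,0,0,1]]

```text
t: 22.85
ee_pos: [498.0, -52.3, 315.2]
orientation: [-0.695, -3.06, 0.001]
ft_force: [0.1, -0.3, -0.3]
width: 87.7
grasp_force: 0.0
```

step_arm:
  targets:
    - [[-0.04,-0.78,0,0,0,-0.5,1],[-0.04,-0.78,0,0,0,-0.6,1],[-0.04,-0.78,0,0,0,-0.6,1],[-0.03,-0.78,0,0,0,-0.6,1],[-0.03,-0.81,0,0,0,-0.6,1]]

```text
t: 23.48
ee_pos: [489.4, -250.1, 315.7]
orientation: [-1.003, -2.977, -0.0]
ft_force: [1.2, 0.5, 0.5]
width: 88.0
grasp_force: 0.0
```

```bash
python3 - <<'E'
from h import *
d=grab("wrist","w5");o=readout.get_obs();print(o['t'],o['ee_pos'],o['orientation'])
print(proj(d,[489.4,-249,87]),proj(d,[498.4,-52.5,87]),proj(d,[488.6,-155,87]))
E
```

```text
23.525 [ 489.74799655 -253.74565692  316.014677  ] [ 1.00697680e+00  2.97329036e+00 -2.85131054e-03]
(np.float64(324.79228482321787), np.float64(219.91765201499402)) (np.float64(577.6121311897195), np.float64(54.46652542302644)) (np.float64(436.05549660679344), np.float64(138.60485481885854))
```

View pics/w5.png

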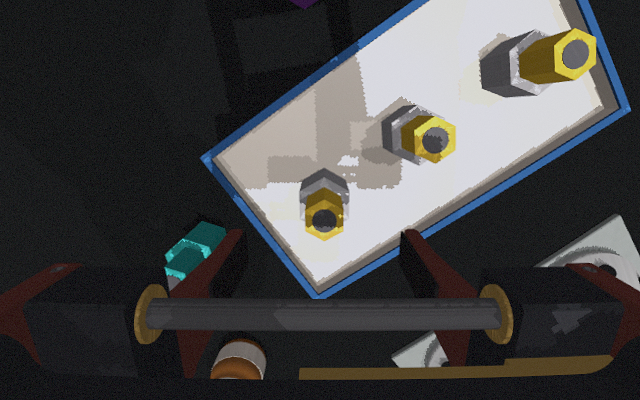

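Both returned sockets stand upright at (433,140) and (575,54). The third grip's top is at (324,219), as predicted, and the turquoise decoy is clear of the fingers. I grasp the third.

step_arm:
  targets:
    - [[0,0,-0.8,0,0,0,1],[0,0,-0.6,0,0,0,1],[0,0,-0.2,0,0,0,1],[0,0,0,0,0,0,0],[0,0,0,0,0,0,0]]

```text
t: 24.15
ee_pos: [490.2, -249.0, 236.7]
orientation: [1.001, 2.976, -0.0]
ft_force: [0.1, 0.2, -0.4]
width: 71.2
grasp_force: 0.0
```

step_arm:
  targets:
    - [[0,0,0,0,0,0,0],[0,0,0,0,0,0,0],[0,0,0,0,0,0,0],[0,0,0,0,0,0,0],[0,0,0,0,0,0,0]]

```text
t: 24.78
ee_pos: [489.7, -248.9, 235.7]
orientation: [-1.001, -2.978, 0.0]
ft_force: [-0.2, -0.5, 0.5]
width: 28.2
grasp_force: 30.0
```

step_arm:
  targets:
    - [[0,0,0,0,0,0,0],[0,0,0.6,0,0,0,0],[0,0,0.8,0,0,0,0],[0,0,0.8,0,0,0,0],[0,0,0.2,0,0,0,0]]

```text
t: 25.4
ee_pos: [490.1, -249.1, 357.6]
orientation: [1.0, 2.974, -0.001]
ft_force: [0.8, -0.1, -2.6]
width: 28.0
grasp_force: 30.0
```

step_arm:
  targets:
    - [[0.07,0.764,0,0,0,-0.102,0],[0.07,0.764,0,0,0,-0.102,0],[0.07,0.764,0,0,0,-0.102,0],[0.07,0.764,0,0,0,-0.102,0],[0.07,0.764,0,0,0,-0.102,0]]

```text
t: 26.02
ee_pos: [506.6, -56.6, 354.0]
orientation: [-1.054, -2.957, 0.001]
ft_force: [1.6, 0.7, -1.8]
width: 28.2
grasp_force: 30.0
```

step_arm:
  targets:
    - [[0.07,0.764,0,0,0,-0.102,0],[0.07,0.764,0,0,0,-0.102,0],[0.07,0.764,0,0,0,-0.102,0],[0.07,0.764,0,0,0,-0.102,0],[0.07,0.764,0,0,0,-0.102,0]]

```text
t: 26.65
ee_pos: [524.1, 134.3, 353.9]
orientation: [-1.106, -2.938, 0.002]
ft_force: [0.4, -0.2, -2.8]
width: 27.7
grasp_force: 30.0
```

step_arm:
  targets:
    - [[0.07,0.764,0,0,0,-0.102,0],[0.07,0.764,0,0,0,-0.102,0],[0.07,0.764,0,0,0,-0.102,0],[0,0,-0.4,0,0,0,0],[0,0,-0.3,0,0,0,0]]

```text
t: 27.28
ee_pos: [534.3, 247.9, 318.2]
orientation: [-1.136, -2.927, 0.004]
ft_force: [0.2, -0.7, -3.9]
width: 28.1
grasp_force: 30.0
```

step_arm:
  targets:
    - [[0,0,-0.1,0,0,0,0],[0,0,-0.1,0,0,0,0],[0,0,-0.06,0,0,0,0],[0,0,0,0,0,0,0],[0,0,0,0,0,0,0]]

```text
t: 27.9
ee_pos: [535.3, 247.7, 308.1]
orientation: [1.138, 2.928, 0.001]
ft_force: [0.3, 0.2, -2.5]
width: 28.0
grasp_force: 30.0
```

step_arm:
  targets:
    - [[0,0,-0.04,0,0,0,0],[0,0,-0.04,0,0,0,0],[0,0,-0.04,0,0,0,0],[0,0,-0.04,0,0,0,0],[0,0,-0.02,0,0,0,0]]

```text
t: 28.52
ee_pos: [535.1, 247.7, 298.4]
orientation: [-1.138, -2.928, 0.0]
ft_force: [0.2, 0.7, -1.6]
width: 27.7
grasp_force: 30.0
```

It goes past nut-top height with no force, so this is the fitting one. I lower it on to the rotor top.

step_arm:
  targets:
    - [[0,0,-0.04,0,0,0,0],[0,0,-0.04,0,0,0,0],[0,0,-0.04,0,0,0,0],[0,0,-0.03,0,0,0,0],[0,0,0,0,0,0,0]]

```text
t: 29.15
ee_pos: [535.1, 247.7, 291.0]
orientation: [-1.138, -2.928, 0.0]
ft_force: [0.3, 0.5, -2.8]
width: 27.9
grasp_force: 30.0
```

step_arm:
  targets:
    - [[0,0,-0.02,0,0,0,0],[0,0,-0.02,0,0,0,0],[0,0,0,0,0,0,0],[0,0,0,0,0,0,0],[0,0,0,0,0,0,0]]

```text
t: 29.78
ee_pos: [535.2, 247.7, 290.7]
orientation: [1.138, 2.928, 0.0]
ft_force: [-5.2, -2.4, 9.9]
width: 27.9
grasp_force: 30.0
```

```bash
python3 - <<'E'
from h import *
d=grab("side"); c=np.vstack([cv2.resize(d["pixels"][135:205,265:345,::-1],(480,420)),]); e=cv2.resize(d["pixels"][195:285,280:390,::-1],(513,420)) ; cv2.imwrite('pics/f.png',cv2.resize(np.hstack([c,e]),(790,340)))
E
```

```text
(no output)
```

View pics/f.png

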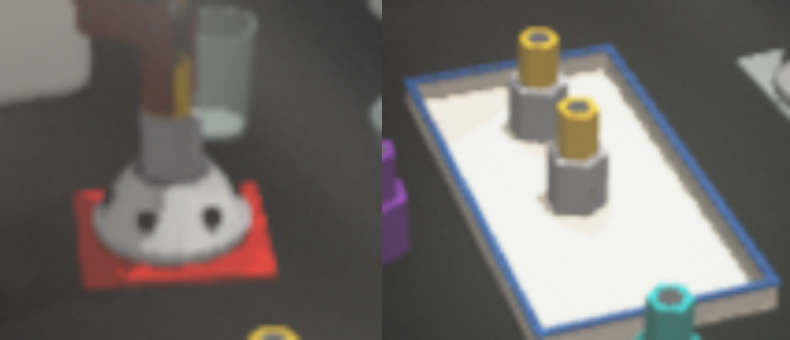

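The side view shows the socket's rim on the rotor's flat top (left, about (172,175)), still gripped. TCP z is 290.7, against 290.6 expected, and the contact force is 10 N. The other two sockets stand upright in the tray.

```bash
python3 -c "
from workcell import ctrl; print(ctrl.close_job())"
```

```text
the job is handed in; nothing more can be done
None
```

The third socket I tried, the one nearest the turquoise decoy, is fully down on the red plate's rotor nut and still gripped; the other two stand upright in the tray, and the job is handed in at about 30 s of the 72 s allowed.

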